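# Pack the index drawer tight and hold it

### The arm

A 7-joint arm with a two-finger parallel gripper is mounted at the origin on the work surface. World frame = base frame: x ahead of the robot, y to its left, z up, the work surface at z = 0. Lengths are in m, angles in rad, forces in N, time in s.
With the tool pointing down it reaches from about 0.35 to 0.9 m from the base axis. Payload 8.1 kg.
Tool frame: the origin (TCP) lies between the finger pads; the fingertips stand 22 mm ahead of it and the grasp point (between the pads) lies 3 mm ahead of it (arm.tip_reach is the distance from the TCP to the fingertips, in m); z points along the fingers, y is the line along which they close (so a half turn about z gives the same grasp; the last joint's range is limited). The gripper opens to 92 mm and grips with 3 to 60 N. Pads are 19 mm wide; open, the fingers measure 130 mm over their backs; the gripper's body (75 mm by 190 mm) begins 47 mm behind the grasp point.
Start: joints at [-1.312, 0.434, 0.025, 1.573, -0.012, 1.134, -0.075], TCP at [0.221, 0.585, 0.249] pointing down, gripper open.
Joint ranges: [-2.62, 2.62], [-0.44, 2.09], [-1.27, 1.32], [0.08, 2.57], [-1.32, 4.46], [0.12, 2], [-2.74, 2.74]. Speed limits (rad/s): [2.22, 2.22, 3.01, 3.01, 3.14, 3.14, 3.14].

### API

Orientations are given as a rotation vector (axis times angle).
In Python, from cell import telemetry, vision, job, arm gives the robot as it stands. The module is installed in compiled form; this text tells all that it offers.
- The arm moves only by the shell command python3 -m creep 'ROWS' [FORCE]. ROWS is text: rows parted by semicolons, each of 7 numbers parted by spaces: the finger opening in cm, from 0 to 9.18, then the shift along the tool's x, y, z in cm, then the turn, a rotation vector about the tool's x, y, z in degrees. A call has 1 to 5 rows; each row is the pose to reach, as a shift and turn from the pose commanded when the call began, along the tool's axes at that moment; what a row does not reach only later rows make up. A row lasts 1/8 s, in which the tool goes at most 62.5 mm and 10.7 degrees, less where a joint would pass 70% of its speed; a pose out of reach is approached as far as the arm can. A call with a gripper value outside its range is refused whole. The fingers move at their own pace and stop on an object; FORCE is the grip in N (left out, the last holds). Time passes only in rows, so rows that repeat a pose let the fingers close. It gives the time, the measured TCP pose, the force, the opening and the grip force at its end, in the units of the state.
- telemetry.observe(): the state, without advancing time (a new reading comes with each control period).
- vision.get_image(name): name is "scene" or "top" or "wrist"; returns the picture (420x560x3 uint8, red, green, blue); there is no depth.
- vision.camera_info(name): a dict with "fov_y" (degrees; the focal length in pixels is half the picture's height over the tangent of half this angle, whatever the lens; pixels are square), "cx", "cy" (the principal point, pixels), "extrinsics" (4x4, takes a point from camera to world coordinates). Camera axes: x right, y down, z forward; pixel columns grow to the right and rows downward; lengths in m; the calibration is good to about 2 mm. The wrist camera is an equidistant fisheye: a pixel r from the principal point sees the ray r / f radians off the axis. A picture is of the moment at which its call begins: read the wrist's pose just before it. camera_info takes no time and is no camera call; for the wrist camera it gives the pose at the moment of the call.
- job.sign_off(): hands the job in; it is judged then, once.
The state is a dict: "clock": time; "joints": joint angles; "dq": joint speeds; "joint_efforts": joint torques, N m; "position": TCP position; "ee_rot": TCP orientation; "force": force on the tool from outside, world axes, zero at the start; "ft_torque": the same for the moment, N m; "width": opening from 0.0 (shut) to 1.0 (fully open); "gripper_force": force on a finger pad.
Only numpy, scipy, OpenCV 4.12 (cv2) and the standard library are available. Lean on these libraries where they do the work, as an engineer would, in place of code of your own. Each camera call takes 0.05 s, during which the arm holds its last target. There are 200 camera calls.

### The job

Pull the card-index drawer out to its stop, then stand blue spacers upright on the drawer floor, side by side across the gap between the cards and the follower (the dark sprung plate with a red tab), until they fill it closely enough that the follower, drawn towards the drawer front, comes up firmly against them before reaching the end of its own short travel. The follower springs back when let go, so finish while still holding it with the gripper: the spacers clamped firmly between follower and cards, the drawer still fully out. Leave unneeded spacers on the table and do not disturb the album, the brass weight or the brush.

Things in the scene. Friction and masses are not known exactly. Their poses are not given: they have to be found in the camera images.
- cabinet: fixed pale wooden desk-top cabinet with one drawer, 270 deep (x), 132 wide (y), 115 high. Origin: centre of the bottom edge of its front; x points into the cabinet, away from the robot. The drawer comes out along -x. It stands turned by up to 0.2 rad.
- drawer (a joint): how far the drawer is pulled out, m: 0 shut, 0.175 at its stop. It slides with about 2 N of friction (plus a little viscous drag) and stays where it is left. Starts ajar, 0.04 to 0.09.
- drawer_handle (a point): middle of the drawer's round steel bar handle, 10 thick, 70 long along the cabinet's y, 35 in front of the drawer front, 80 above the table; free to be pinched from above (30 clear between bar and front). Axes as the cabinet's.
- drawer_floor (a point): Point at the drawer's inner floor level (20 above the table), under the middle of the drawer front's outer face; axes as the cabinet's, moves with the drawer. Inner width 92 (y -46 to 46), side walls 45 high, front 12 thick and 81 high above this floor. At the stop all up to x = 175 is clear of the cabinet.
- card_row: row of upright cards, 84 wide, 45 high, standing at the front of the drawer, firm (does not give). Origin: centre of the lower edge of its flat rear face, on the drawer floor, the side of the gap nearest the robot; axes as the cabinet's. It lies 46 to 82 behind the outer face of the drawer front, different each time.
- follower: Dark steel plate in the drawer, 14 thick, 88 wide, 51 high, red tab on top: 10 (x) by 40 (y), from 51 to 80 above the floor, its middle 7 behind (+x) the origin. Origin: lower edge of front face, middle. Slides along x: rests at x = 140 of drawer_floor, can be drawn 34 to -x to its own stop; a spring (60 N/m) returns it. Gap at rest from card_row: 58 to 94, two or three spacers.
- spacer1: one of four identical loose spacers: a blue block 22 thick (own x), 80 wide (own y), 50 high, with a pale wooden grip tab on top, centred, 8 along x, 24 along y, 28 high (top at 78). About 60 g. Origin: centre of its underside. Starts upright on the table; turning it half round changes nothing.
- spacer2: one of four identical loose spacers: a blue block 22 thick (own x), 80 wide (own y), 50 high, with a pale wooden grip tab on top, centred, 8 along x, 24 along y, 28 high (top at 78). About 60 g. Origin: centre of its underside. Starts upright on the table; turning it half round changes nothing.
- spacer3: one of four identical loose spacers: a blue block 22 thick (own x), 80 wide (own y), 50 high, with a pale wooden grip tab on top, centred, 8 along x, 24 along y, 28 high (top at 78). About 60 g. Origin: centre of its underside. Starts upright on the table; turning it half round changes nothing.
- spacer4: one of four identical loose spacers: a blue block 22 thick (own x), 80 wide (own y), 50 high, with a pale wooden grip tab on top, centred, 8 along x, 24 along y, 28 high (top at 78). About 60 g. Origin: centre of its underside. Starts upright on the table; turning it half round changes nothing.
- album: bystander: blue album lying flat, 130 x 170 x 32, origin centre of underside. Leave alone.
- weight: bystander: brass paperweight, 52 across, 51 high, origin centre of underside. Leave alone.
- brush: bystander: flat hand brush about 200 long with a wooden handle and grey head, lying along its x. Leave alone.
Not all that is in view belongs to the job. What is shaped like the spacer1 but green or turquoise is not meant.

How it is judged:
By the outcome, as a careful person would: the job done as asked, in the order asked, and still so for the second after the job is handed in, while the arm keeps its last pose, push and grip.
It also fails if it takes over 72 s, if anything falls off the work surface, if the arm or the gripper's body presses on something with over 40 N, if the wrist force passes 120 N, or if a joint passes its speed limit or range.

## Working session

There is one attempt and no reset: what is moved stays moved. The work goes in short steps, Python scripts to look and compute and a shell command to move; the robot and the scene stay as the last step left them, time stands still between calls to the robot, and variables do not carry over. Pictures are saved under pics/ and viewed, at most 10 in all, crops included, and the job is handed in when it is done.

```bash
mkdir -p pics; python3 - <<'E'
from cell import telemetry, vision
import cv2, numpy as np
s=telemetry.observe()
print(s['clock'],s['position'],s['ee_rot'],s['width'],s['force'])
for n in("top","scene"):
    im=vision.get_image(n);np.save(f'{n}0.npy',im)
    cv2.imwrite(f'pics/{n}0.png',im[:,:,::-1])
    i=vision.camera_info(n);print(n,i['fov_y'],i['cx'],i['cy'],np.round(i['extrinsics'],4).tolist())
E
```

```text
0.0 [0.22109752 0.58406727 0.24793802] [-5.65272749e-01 -3.09016748e+00  2.50802620e-03] 1.0006233254286412 [ 0.09748027 -0.62184044 -0.42372654]
top 51.748399014600324 273.82137634998617 210.66521925512893 [[0.0169, -0.9983, 0.0563, 0.534], [-0.9998, -0.0172, -0.0038, -0.0038], [0.0048, -0.0562, -0.9984, 1.4025], [0.0, 0.0, 0.0, 1.0]]
scene 42.67602847758664 283.1411222481405 205.66924009635346 [[-0.6216, 0.6292, -0.4666, 1.3204], [0.7833, 0.4955, -0.3754, 0.5401], [-0.005, -0.5989, -0.8008, 1.2913], [0.0, 0.0, 0.0, 1.0]]
```

View pics/top0.png

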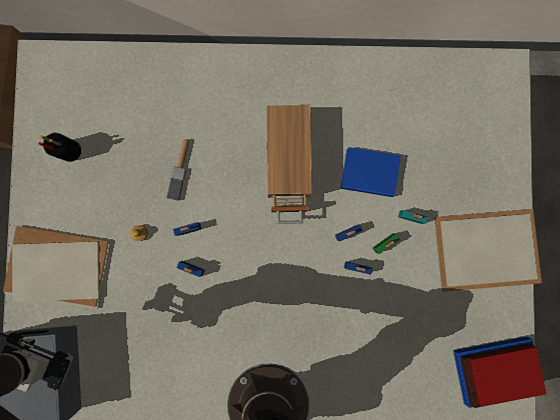

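View pics/scene0.png

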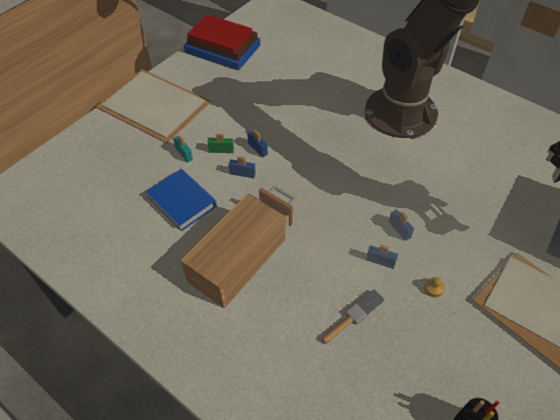

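The top view shows six block-shaped candidates. The blue ones are at (188,229), (191,268), (349,232) and (359,267), and these match the spacers. The green one at (387,243) and the turquoise one at (414,216) are decoys. The album is at (371,172), the weight at (139,232), the brush at (178,170), and the drawer handle at about (290,219). Next I'll measure, and save an enlarged crop to confirm.

```bash
cat > h.py <<'E'
import numpy as np, cv2
from scipy.spatial.transform import Rotation as R
from cell import telemetry, vision
def ray(info,px):
    px=np.atleast_2d(np.asarray(px,float)); f=210/np.tan(np.radians(info['fov_y']/2))
    d=(px-[info['cx'],info['cy']])/f
    if info.get('fish'):
        r=np.linalg.norm(d,axis=1,keepdims=True)+1e-12
        v=np.hstack([d/r*np.sin(r),np.cos(r)])
    else: v=np.hstack([d,np.ones((len(d),1))])
    E=np.array(info['extrinsics']); return E[:3,3], v@E[:3,:3].T
def onz(info,px,z):
    o,v=ray(info,px); return o+v*((z-o[2])/v[:,2:])
def shot(name,fn=None):
    i=dict(vision.camera_info(name)); i['fish']=name=='wrist'
    im=vision.get_image(name)
    if fn: cv2.imwrite(f'pics/{fn}.png',im[:,:,::-1])
    return i,im
def go(p,yaw):
    """shift (cm) and turn (deg) in tool axes; yaw=world direction (rad) of the closing line, tool down"""
    s=telemetry.observe(); T=R.from_rotvec(s['ee_rot']); best=None
    for y in(yaw,yaw+np.pi):
        Y=np.array([np.cos(y),np.sin(y),0]);Z=np.array([0,0,-1.]);X=np.cross(Y,Z)
        rv=(T.inv()*R.from_matrix(np.c_[X,Y,Z])).as_rotvec(degrees=True)
        if best is None or np.linalg.norm(rv)<np.linalg.norm(best): best=rv
    print('go',np.round(T.inv().apply(np.array(p)-s['position'])*100,2),np.round(best,1),'q7 %.2f t %.2f'%(s['joints'][6],s['clock']))
def bluemask(im):
    h=cv2.cvtColor(im,cv2.COLOR_RGB2HSV); return cv2.inRange(h,(106,110,40),(125,255,255))
E
python3 - <<'E'
from h import *
im=np.load('top0.npy'); i=dict(vision.camera_info('top')); sc=np.load('scene0.npy')
m=bluemask(im); n,l,st,c=cv2.connectedComponentsWithStats(m)
for k in range(1,n):
    if 40<st[k,4]<600:
        pts=np.argwhere(l==k)[:,::-1]; r=cv2.minAreaRect(pts.astype(np.float32)); b=cv2.boxPoints(r)
        w=onz(i,b,.045)[:,:2]; e=[w[1]-w[0],w[2]-w[1]]; e=max(e,key=np.linalg.norm)
        print(st[k].tolist(),np.round(onz(i,[r[0]],.045)[0],3),'len %.3f long axis %.3f'%(np.linalg.norm(e),np.arctan2(e[1],e[0])%np.pi))
# cabinet top: wood mask
h=cv2.cvtColor(im,cv2.COLOR_RGB2HSV); w=cv2.inRange(h,(5,80,90),(20,255,255)); w[:, :240]=0;w[:,340:]=0;w[:90]=0;w[250:]=0
n,l,st,c=cv2.connectedComponentsWithStats(w); k=1+np.argmax(st[1:,4]); r=cv2.minAreaRect(np.argwhere(l==k)[:,::-1].astype(np.float32));b=cv2.boxPoints(r)
print(st[k],b,np.round(onz(i,b,.115),3))
print('handle',onz(i,[[278,221],[302,221]],.08))
a=cv2.resize(im[90:290,160:440],None,fx=2.8,fy=2.8,interpolation=cv2.INTER_CUBIC)
cv2.imwrite('pics/crop.png',a[:,:,::-1])
E
```

```text
[174, 223, 26, 12, 132] [0.55  0.263 0.045] len 0.082 long axis 1.834
[336, 225, 26, 16, 155] [ 0.546 -0.245  0.045] len 0.085 long axis 2.012
[177, 262, 26, 15, 130] [0.425 0.25  0.045] len 0.079 long axis 1.210
[345, 262, 27, 12, 145] [ 0.437 -0.274  0.045] len 0.085 long axis 1.370
[ 266  105   46  106 4120] [[265.96313 105.01282]
 [310.40082 104.4642 ]
 [311.69922 209.63336]
 [267.26154 210.18198]] [[ 0.926  0.02   0.115]
 [ 0.93  -0.114  0.115]
 [ 0.612 -0.122  0.115]
 [ 0.608  0.011  0.115]]
handle [[ 0.57716414 -0.02215353  0.08      ]
 [ 0.57841818 -0.09549382  0.08      ]]
```

View pics/crop.png

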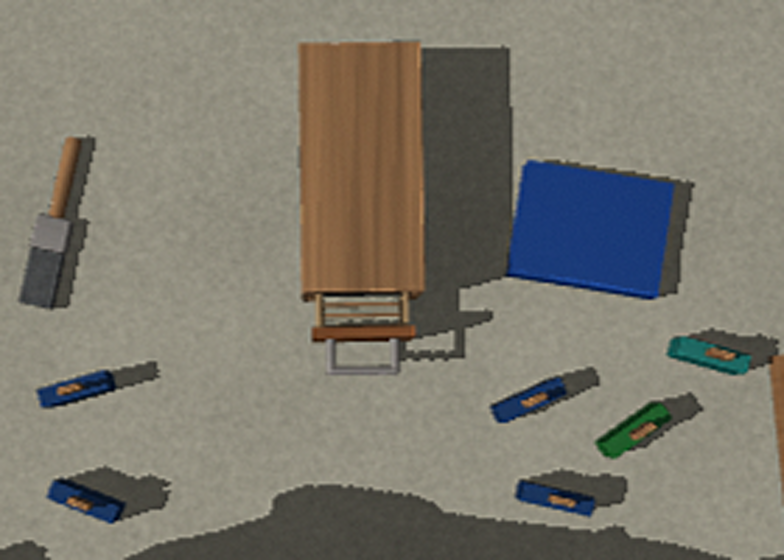

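```bash
python3 - <<'E'
from h import *
i=vision.camera_info('top'); p=onz(i,[[289.6,221.6]],.08)[0]; print(p)
go([p[0],p[1],.25],.026)
E
```

```text
[ 0.57593666 -0.05762376  0.08      ]
go [-55.9  -47.46  -0.12] [-0.1  0.1 67.8] q7 -0.08 t 0.10
```

```bash
python3 -m creep '9 -4.5 -3.8 0 0 0 0; 9 -9 -7.6 0 0 0 0; 9 -13.5 -11.4 0 0 0 0; 9 -18 -15.2 0 0 0 0; 9 -22 -18.7 0 0 0 0'; python3 -m creep '9 -4.5 -3.8 0 0 0 0; 9 -9 -7.6 0 0 0 0; 9 -13.5 -11.4 0 0 0 0; 9 -18 -15.2 0 0 0 0; 9 -22 -18.7 0 0 0 0';  python3 -m creep '9 -3 -2.5 0 0 0 10; 9 -6 -5 0 0 0 20; 9 -9 -7.6 0 0 0 30; 9 -11.9 -10 0 0 0 40; 9 -11.9 -10 0 0 0 50'
python3 - <<'E'
from h import *
go([.576,-.058,.25],.026)
E
```

```text
clock: 0.72
position: [0.3616, 0.3296, 0.2486]
ee_rot: [0.566, 3.09, -0.0]
force: [1.6, -0.6, 0.1]
width: 0.982
gripper_force: 0.0
clock: 1.35
position: [0.5009, 0.0769, 0.2487]
ee_rot: [0.566, 3.09, -0.0]
force: [1.2, 0.9, 0.2]
width: 0.983
gripper_force: 0.0
clock: 1.98
position: [0.5768, -0.0603, 0.2485]
ee_rot: [1.831, 2.551, -0.003]
force: [0.5, 0.2, 0.1]
width: 0.979
gripper_force: 0.0
go [ 0.24  0.   -0.15] [-0.   0.1 17.2] q7 0.55 t 1.98
```

```bash
python3 -m creep '4 0 0 0 0 0 9; 2.1 0.2 0 0 0 0 17; 2.1 0.2 0 0 0 0 17.2;2.1 0.2 0 0 0 0 17.2'
python3 - <<'E'
from h import *
i,im=shot('wrist','w1'); print(np.round(i['extrinsics'],3).tolist(),i['fov_y'],i['cx'],i['cy'])
go([.576,-.058,.25],.026)
# predicted pixel of handle centre
E
```

```text
clock: 2.48
position: [0.5755, -0.0547, 0.2486]
ee_rot: [-2.177, -2.264, 0.0]
force: [0.3, -0.4, -0.2]
width: 0.595
gripper_force: 0.0
[[0.999, 0.038, 0.01, 0.572], [0.039, -0.959, -0.281, 0.021], [-0.001, 0.281, -0.96, 0.385], [0.0, 0.0, 0.0, 1.0]] 65.70646984690485 278.8174747431649 209.02821038918447
go [-0.32  0.04 -0.13] [-0.  -0.   0.7] q7 0.29 t 2.52
```

View pics/w1.png

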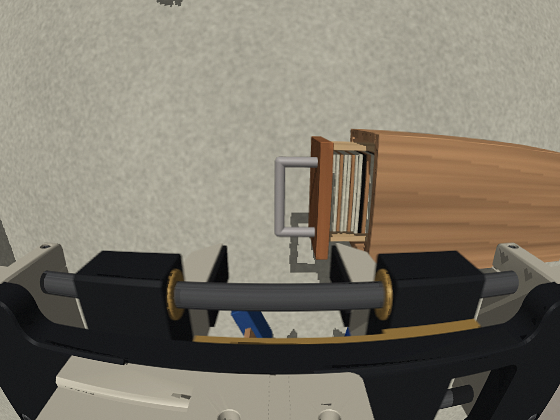

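The wrist view shows the handle bar from (280,159) to (281,234), with the drawer front's upper edge just right of it.

```bash
python3 - <<'E'
from h import *
i=dict(vision.camera_info('wrist'));i['fish']=True
q=onz(i,[[279.5,159],[281,234]],.08);print(q,np.linalg.norm(q[1]-q[0]))
q2=onz(i,[[313,137],[317,258]],.101);print(q2)
for a in(q,q2): d=a[0]-a[1]; print('yaw',np.arctan2(-d[0],d[1]))
m=q.mean(0); y=np.arctan2(-(q2[0]-q2[1])[0],(q2[0]-q2[1])[1]); go([m[0],m[1],.083],y); print('dist front',q2.mean(0)-m)
E
```

```text
[[ 0.57412913 -0.01895915  0.08      ]
 [ 0.57854842 -0.09412448  0.08      ]] 0.07529512980208218
[[ 0.60244395  0.00456583  0.101     ]
 [ 0.61386916 -0.10979409  0.101     ]]
yaw 0.05872656113500979
yaw 0.09957523241445945
go [-0.18  0.08 16.57] [-0.  -0.  -3.5] q7 0.29 t 2.52
dist front [0.03181778 0.00392768 0.021     ]
```

```bash
python3 -m creep '2.1 0 0 3 0 0 0; 2.1 -.2 .1 6 0 0 0; 2.1 -.2 .1 9 0 0 0;2.1 -.2 .1 9 0 0 0;2.1 -.2 .1 9 0 0 0'; python3 -m creep '2.1 0 0 3 0 0 0;2.1 0 0 5.5 0 0 0;2.1 0 0 7.5 0 0 0;2.1 0 0 7.5 0 0 0'; python3 -m creep '0.5 0 0 0 0 0 0;0.5 0 0 0 0 0 0;0.5 0 0 0 0 0 0' 30
```

```text
clock: 3.15
position: [0.5772, -0.057, 0.1598]
ee_rot: [2.18, 2.261, 0.001]
force: [0.2, -0.3, 0.6]
width: 0.227
gripper_force: 0.0
clock: 3.65
position: [0.5767, -0.0566, 0.0839]
ee_rot: [-2.18, -2.261, 0.0]
force: [0.0, 0.5, 0.6]
width: 0.23
gripper_force: 0.0
clock: 4.03
position: [0.5773, -0.0569, 0.0851]
ee_rot: [2.18, 2.26, 0.002]
force: [-2.4, 0.7, 7.1]
width: 0.097
gripper_force: 30.0
```

```bash
python3 -m creep '0.5 0 -1 0 0 0 0;0.5 0 -3 0 0 0 0;0.5 0 -5 0 0 0 0;0.5 0 -7 0 0 0 0;0.5 0 -9 0 0 0 0' 30;  python3 -m creep '0.5 0 -1 0 0 0 0;0.5 0 -2 0 0 0 0;0.5 0 -2.5 0 0 0 0;0.5 0 -3 0 0 0 0;0.5 0 -3.0 0 0 0 0'
```

```text
clock: 4.65
position: [0.4877, -0.0596, 0.085]
ee_rot: [2.179, 2.26, 0.005]
force: [2.6, 2.2, 9.4]
width: 0.095
gripper_force: 30.0
clock: 5.28
position: [0.4572, -0.0605, 0.085]
ee_rot: [2.18, 2.261, 0.004]
force: [-1.8, 2.8, 14.1]
width: 0.098
gripper_force: 30.0
```

```bash
for k in 1; do python3 -m creep '0.5 0 -.4 -.1 0 0 0;0.5 0 -.7 -.1 0 0 0;0.5 0 -.7 -.1 0 0 0'; python3 -m creep '0.5 0 -.3 0 0 0 0;0.5 0 -.5 0 0 0 0'; python3 -m creep '0.5 0 -.3 0 0 0 0;0.5 0 -.3 0 0 0 0'; done
```

```text
clock: 5.65
position: [0.4496, -0.0608, 0.085]
ee_rot: [-2.18, -2.261, -0.001]
force: [1.2, 4.4, 7.6]
width: 0.097
gripper_force: 30.0
clock: 5.9
position: [0.4494, -0.0608, 0.0853]
ee_rot: [2.175, 2.258, 0.008]
force: [21.6, 5.4, -23.2]
width: 0.094
gripper_force: 30.0
clock: 6.15
position: [0.4493, -0.0608, 0.0854]
ee_rot: [2.17, 2.256, 0.012]
force: [29.6, 6.6, -33.4]
width: 0.098
gripper_force: 30.0
```

```bash
python3 -m creep '0.5 0 .4 0.05 0 0 0;0.5 0 .75 0.05 0 0 0;0.5 0 .75 0.05 0 0 0'; python3 -m creep '2.2 0 0 0 0 0 0;2.2 0 0 0 0 0 0;2.2 0 0 0 0 0 0'; python3 -m creep '2.2 0 0 -3 0 0 0;2.2 0 0 -8 0 0 0;4 0 0 -13 0 0 0;4 0 0 -18 0 0 0;4 0 0 -18 0 0 0'
python3 - <<'E'
from h import *
i,im=shot('wrist','w2'); np.save('w2.npy',im); import pickle; pickle.dump(i,open('w2.pkl','wb'))
E
```

```text
clock: 6.52
position: [0.4504, -0.0607, 0.085]
ee_rot: [2.18, 2.261, 0.003]
force: [1.9, 5.6, 13.0]
width: 0.099
gripper_force: 30.0
clock: 6.9
position: [0.4486, -0.0616, 0.084]
ee_rot: [-2.181, -2.26, 0.001]
force: [0.5, 0.7, 0.8]
width: 0.239
gripper_force: 0.0
clock: 7.52
position: [0.4509, -0.0618, 0.2673]
ee_rot: [2.179, 2.258, 0.008]
force: [-0.3, 0.1, -1.7]
width: 0.432
gripper_force: 0.0
```

View pics/w2.png

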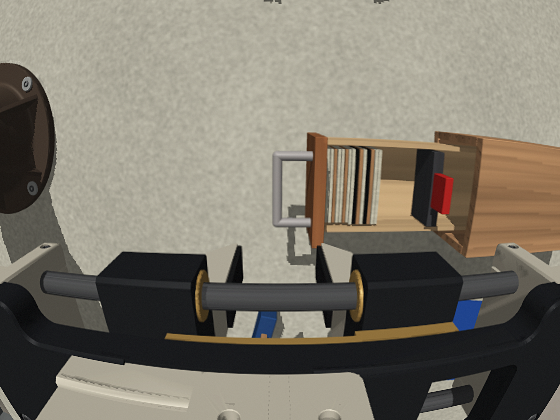

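```bash
python3 - <<'E'
from h import *
import pickle; i=pickle.load(open('w2.pkl','rb')); im=np.load('w2.npy')
A=lambda px,z: np.round(onz(i,px,z),4)[:,:2]
print('bar',A([[277,155],[278,224]],.08).tolist())
print('front',A([[309,133],[314,245]],.101).tolist())
print('cards',A([[382,150],[379.5,223]],.065).tolist())
print('foll',A([[418,150],[414.5,223]],.071).tolist())
print('walls', A([[420,139.5],[420,229.5],[340,136],[340,232]],.065).tolist())
print('tab', A([[433,174],[432,211]],.100).tolist())
a=cv2.resize(im[115:265,260:480],None,fx=3.5,fy=3.5,interpolation=cv2.INTER_CUBIC); cv2.imwrite('pics/w2c.png',a[:,:,::-1])
E
```

```text
bar [[0.4483, -0.0242], [0.4518, -0.0968]]
front [[0.4772, 0.0001], [0.4887, -0.1109]]
cards [[0.5613, -0.0146], [0.5676, -0.0974]]
foll [[0.6017, -0.0108], [0.6091, -0.0944]]
walls [[0.6058, 0.0007], [0.6209, -0.1044], [0.5137, -0.0028], [0.5221, -0.1093]]
tab [[0.6087, -0.0317], [0.6139, -0.0712]]
```

View pics/w2c.png

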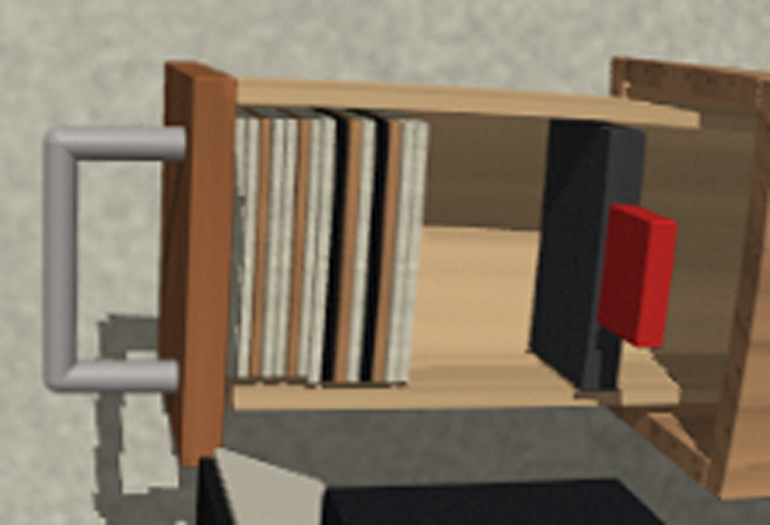

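```bash
python3 - <<'E'
from h import *
import pickle; i=pickle.load(open('w2.pkl','rb'))
C=lambda px,z: onz(i,np.array(px)/3.5+[260,115]-.36,z)[:,:2]
c=C([[429,122],[408,384]],.065); f=C([[598,122],[582,388]],.071); t=C([[650,217],[638,346],[676,220],[663,346]],.100); fr=C([[168,62],[183,465]],.101); b=C([[62,130],[62,388]],.08)
for n,a in zip('c f t fr b'.split(),(c,f,t,fr,b)):
    d=a[0]-a[1]; print(n,np.round(a,4).tolist(),'mean',np.round(a[:2].mean(0),4),'len %.4f yaw %.3f'%(np.hypot(*d),np.arctan2(-d[0],d[1])))
E
```

```text
c [[0.5615, -0.0141], [0.5638, -0.0991]] mean [ 0.5627 -0.0566] len 0.0851 yaw 0.027
f [[0.6173, -0.0088], [0.6248, -0.0972]] mean [ 0.6211 -0.053 ] len 0.0887 yaw 0.085
t [[0.6242, -0.0335], [0.6269, -0.0736], [0.6337, -0.0337], [0.6362, -0.0733]] mean [ 0.6255 -0.0535] len 0.0402 yaw 0.067
fr [[0.4759, 0.0007], [0.4868, -0.1137]] mean [ 0.4813 -0.0565] len 0.1150 yaw 0.095
b [[0.4485, -0.021], [0.4512, -0.0985]] mean [ 0.4499 -0.0597] len 0.0776 yaw 0.034
```

Gap is about 58–62 mm, so two spacers (44 mm) leave roughly 16 mm, which is under 34. Cabinet yaw is about 0.033. Next is the blue spacer at top pixel (349,232).

```bash
python3 - <<'E'
from h import *
go([.545,-.244,.25],2.012)
E
```

```text
go [-18.59   8.84   1.55] [ 0.1 -0.1 66.8] q7 0.18 t 7.58
```

```bash
python3 -m creep '4.5 -3.7 1.8 0.3 0 0 10;4.5 -7.4 3.6 .6 0 0 20;4.5 -11.1 5.4 .9 0 0 30;4.5 -14.8 7.2 1.2 0 0 40;4.5 -18.6 8.8 1.5 0 0 50'; python3 -m creep '4.5 0 0 0 0 0 10;4.5 0 0 0 0 0 16.8;4.5 0 0 0 0 0 16.8'
cat > spot.py <<'E'
from h import *
import sys
fn=sys.argv[1]; i,im=shot('wrist',fn); h=cv2.cvtColor(im,cv2.COLOR_RGB2HSV)
m=bluemask(im); m[300:]=0
n,l,st,c=cv2.connectedComponentsWithStats(m)
w=cv2.inRange(h,(5,60,110),(25,200,255))
for k in range(1,n):
    if st[k,4]<150: continue
    hull=cv2.convexHull(np.argwhere(l==k)[:,::-1].astype(np.int32)); H=np.zeros_like(m); cv2.fillConvexPoly(H,hull,255); H=cv2.dilate(H,np.ones((9,9)))
    t=np.argwhere((w&H)>0)[:,::-1].astype(np.float32)
    # top face: brightest blue
    r=cv2.minAreaRect(hull.astype(np.float32)); b=cv2.boxPoints(r); g=onz(i,b,.05)[:,:2]; e=max([g[1]-g[0],g[2]-g[1]],key=np.linalg.norm)
    print(st[k].tolist(),'blob@.05',np.round(onz(i,[r[0]],.05)[0,:2],4),'ax %.3f'%(np.arctan2(e[1],e[0])%np.pi),'L %.3f'%np.linalg.norm(e), 'tab n',len(t), t.min(0),t.max(0), np.round(onz(i,[t.mean(0)],.07)[0,:2],4) if len(t) else '')
    x,y=st[k,:2]; x0=max(0,x-40);y0=max(0,y-40); a=im[y0:y0+150,x0:x0+200]
    cv2.imwrite(f'pics/{fn}c{k}.png',cv2.resize(a,None,fx=4,fy=4,interpolation=cv2.INTER_CUBIC)[:,:,::-1]); print(k,'crop origin',x0,y0)
np.save(fn+'.npy',im); import pickle; pickle.dump(i,open(fn+'.pkl','wb'))
E
python3 spot.py w3
```

```text
clock: 8.2
position: [0.5437, -0.2449, 0.2472]
ee_rot: [-2.934, -1.119, 0.004]
force: [0.3, -0.1, -1.1]
width: 0.49
gripper_force: 0.0
clock: 8.57
position: [0.5431, -0.244, 0.2475]
ee_rot: [-3.065, -0.687, 0.005]
force: [0.3, 0.1, 1.3]
width: 0.49
gripper_force: 0.0Traceback (most recent call last):
  File "spot.py", line 13, in <module>
    print(st[k].tolist(),'blob@.05',np.round(onz(i,[r[0]],.05)[0,:2],4),'ax %.3f'%(np.arctan2(e[1],e[0])%np.pi),'L %.3f'%np.linalg.norm(e), 'tab n',len(t), t.min(0),t.max(0), np.round(onz(i,[t.mean(0)],.07)[0,:2],4) if len(t) else '')
                                                                                                                                                            ~~~~~^^^
    return umr_minimum(a, axis, None, out, keepdims, initial, where)
ValueError: zero-size array to reduction operation minimum which has no identity
```

```bash
sed -i 's/    # top face.*/    if not len(t): continue/' spot.py; python3 spot.py w3b; ls pics
```

```text
[245, 169, 76, 27, 1622] blob@.05 [ 0.5505 -0.244 ] ax 2.015 L 0.078 tab n 225 [271. 183.] [295. 196.] [ 0.5459 -0.2452]
3 crop origin 205 129
[237, 241, 60, 42, 1395] blob@.05 [ 0.4479 -0.2697] ax 1.368 L 0.076 tab n 24 [256. 274.] [259. 282.] [ 0.4458 -0.2634]
4 crop origin 197 201
crop.png
scene0.png
top0.png
w1.png
w2.png
w2c.png
w3.png
w3b.png
w3bc3.png
w3bc4.png
```

View pics/w3b.png

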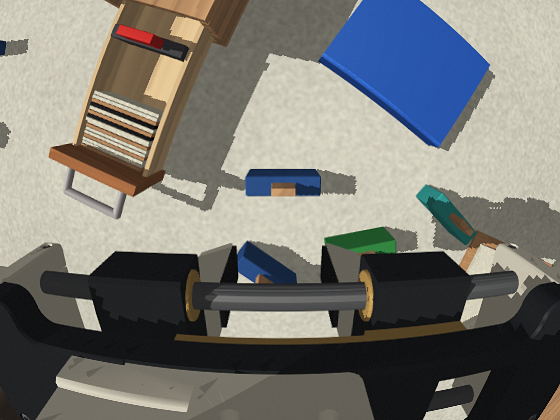

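```bash
python3 - <<'E'
from h import *
import pickle; i=pickle.load(open('w3b.pkl','rb'))
a=onz(i,[[283,196.3]],.078)[0]; b=onz(i,[[283,183]],.052)[0]
ya=2.012; n=np.array([np.cos(ya-np.pi/2),np.sin(ya-np.pi/2),0]); 
if n@(i['extrinsics'][:3,3]-a)<0: n=-n
p1=a+.004*n; p2=b-.004*n; print(p1,p2); p=(p1+p2)/2; 
go([p[0],p[1],.078],2.012)
E
```

```text
[ 0.54666631 -0.24604653  0.078     ] [ 0.54654722 -0.24639609  0.052     ]
go [ 0.21  0.37 17.02] [-0.1  0.1  0.1] q7 -0.35 t 8.68
```

```bash
python3 -m creep '4.5 .1 .2 5 0 0 0;4.5 .2 .4 10 0 0 0;4.5 .2 .4 14 0 0 0;4.5 .2 .4 17 0 0 0;4.5 .2 .4 17 0 0 0'; python3 -m creep '2 0 0 0 0 0 0;2 0 0 0 0 0 0;2 0 0 0 0 0 0;2 0 0 0 0 0 0' 20;  python3 -m creep '2 0 0 -3 0 0 0;2 0 0 -7 0 0 0;2 0 0 -11 0 0 0;2 0 0 -13 0 0 0;2 0 0 -13 0 0 0'
python3 - <<'E'
from h import *
import math
y=.033; f=lambda x:-.0602+y*(x-.4497)
go([.578,f(.578),.21],math.pi/2+y)
E
```

```text
clock: 9.3
position: [0.5459, -0.2459, 0.0772]
ee_rot: [-3.062, -0.689, 0.006]
force: [-1.0, -0.7, -0.1]
width: 0.488
gripper_force: 0.0
clock: 9.8
position: [0.5481, -0.247, 0.0804]
ee_rot: [3.065, 0.687, 0.003]
force: [-0.8, 1.7, 7.6]
width: 0.256
gripper_force: 20.0
clock: 10.42
position: [0.548, -0.2469, 0.2102]
ee_rot: [3.065, 0.688, 0.003]
force: [-0.3, -0.6, -1.6]
width: 0.258
gripper_force: 20.0
go [ 10.87 -15.98   0.02] [ 0.  -0.1 23.4] q7 -0.32 t 10.43
```

```bash
python3 -m creep '2 2.2 -3.2 0 0 0 6;2 4.4 -6.4 0 0 0 12;2 6.6 -9.6 0 0 0 18;2 8.8 -12.8 0 0 0 23.4;2 10.9 -16 0 0 0 23.4';python3 -m creep '2 0 0 0 0 0 0;2 0 0 0 0 0 0'
python3 - <<'E'
from h import *
import math
y=.033; f=lambda x:-.0602+y*(x-.4497)
go([.578,f(.578),.102],math.pi/2+y)
i,im=shot('wrist','w4'); shot('scene','s4')
E
```

```text
clock: 11.05
position: [0.577, -0.0538, 0.2074]
ee_rot: [3.141, 0.049, -0.004]
force: [-0.1, -0.8, -1.2]
width: 0.258
gripper_force: 20.0
clock: 11.3
position: [0.577, -0.0558, 0.2081]
ee_rot: [3.141, 0.051, -0.003]
force: [0.6, -0.0, -0.6]
width: 0.258
gripper_force: 20.0
go [1.200e-01 1.000e-02 1.061e+01] [ 0.   0.1 -0. ] q7 -0.96 t 11.30
```

View pics/w4.png

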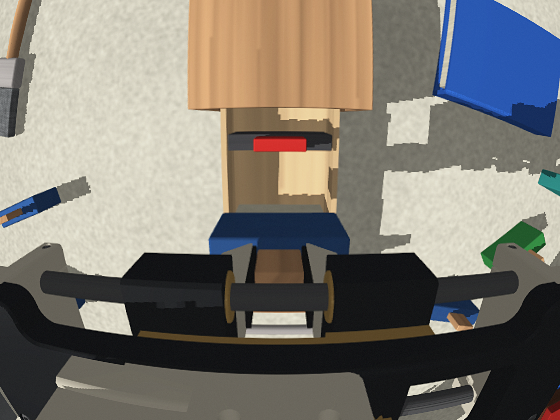

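```bash
python3 - <<'E'
from h import *
im=cv2.imread('pics/w4.png')[:,:,::-1]; i=dict(vision.camera_info('wrist'));i['fish']=True
h=cv2.cvtColor(np.ascontiguousarray(im),cv2.COLOR_RGB2HSV)
red=(cv2.inRange(h,(0,180,120),(4,255,255))); red[200:]=0; q=np.argwhere(red); print('red',q.min(0),q.max(0))
x0,y0,x1,y1=q[:,1].min(),q[:,0].min(),q[:,1].max()+1,q[:,0].max()+1
print('tab top front edge', onz(i,[[x0,y1],[x1,y1]],.1)[:,:2].round(4).tolist())
for y in (133,150): print('foll',onz(i,[[229,y],[331,y]],.071)[:,:2].round(4).tolist())
print('walls',onz(i,[[227.5,190],[332,190]],.065)[:,:2].round(4).tolist())
print('col@230',im[120:160:2,240].tolist())
E
```

```text
red [138 254] [151 305]
tab top front edge [[0.6249, -0.0364], [0.6261, -0.0758]]
foll [[0.6375, -0.0128], [0.6402, -0.0989]]
foll [[0.623, -0.0129], [0.6256, -0.0996]]
walls [[0.5865, -0.0106], [0.5893, -0.1038]]
col@230 [[132, 110, 80], [133, 111, 82], [134, 111, 82], [132, 109, 81], [134, 112, 83], [137, 115, 84], [28, 29, 32], [57, 57, 57], [72, 71, 73], [69, 71, 72], [70, 69, 73], [69, 70, 71], [72, 71, 74], [72, 71, 75], [73, 72, 75], [108, 95, 78], [133, 112, 82], [132, 110, 82], [132, 110, 82], [132, 111, 82]]
```

```bash
python3 -m creep '2 .1 .05 4 0 0 0;2 .1 .05 7 0 0 0;2 .1 .05 9 0 0 0;2 .1 .05 10.3 0 0 0;2 .1 .05 10.3 0 0 0'; python3 -m creep '2 0 0 .2 0 0 0;2 0 0 .3 0 0 0;2 0 0 .3 0 0 0'
```

```text
clock: 12.02
position: [0.5785, -0.0564, 0.1059]
ee_rot: [3.141, 0.05, -0.001]
force: [0.6, 0.3, -0.1]
width: 0.253
gripper_force: 20.0
clock: 12.4
position: [0.5789, -0.056, 0.1036]
ee_rot: [-3.141, -0.051, -0.001]
force: [0.4, -0.2, -1.0]
width: 0.257
gripper_force: 20.0
```

```bash
python3 -m creep '2 0 0 .2 0 0 0;2 0 0 .3 0 0 0;2 0 0 .3 0 0 0';python3 -m creep '2 0 0 .15 0 0 0;2 0 0 .15 0 0 0'
```

```text
clock: 12.78
position: [0.5788, -0.0559, 0.1005]
ee_rot: [-3.141, -0.051, -0.0]
force: [-1.1, 1.5, 3.6]
width: 0.256
gripper_force: 20.0
clock: 13.02
position: [0.5803, -0.0559, 0.1003]
ee_rot: [-3.14, -0.052, -0.005]
force: [-1.4, 3.0, 16.6]
width: 0.256
gripper_force: 20.0
```

```bash
python3 -m creep '2.5 0 0 -.1 0 0 0;4.5 0 0 -.1 0 0 0;4.5 0 0 -.1 0 0 0;4.5 0 0 -.1 0 0 0'; python3 -m creep '4.5 0 0 -4 0 0 0;4.5 0 0 -9 0 0 0;4.5 0 0 -15 0 0 0;4.5 0 0 -15 0 0 0'
python3 - <<'E'
from h import *
go([.438,-.273,.25],1.37)
shot('wrist','w5')
E
```

```text
clock: 13.52
position: [0.5785, -0.0561, 0.0995]
ee_rot: [3.141, 0.051, -0.001]
force: [0.1, 0.1, -0.2]
width: 0.482
gripper_force: 0.0
clock: 14.02
position: [0.5807, -0.0573, 0.254]
ee_rot: [3.141, 0.051, 0.011]
force: [0.4, 1.0, -0.2]
width: 0.488
gripper_force: 0.0
go [-14.96  21.1    0.3 ] [-0.  -0.4 13.3] q7 -1.00 t 14.03
```

View pics/w5.png

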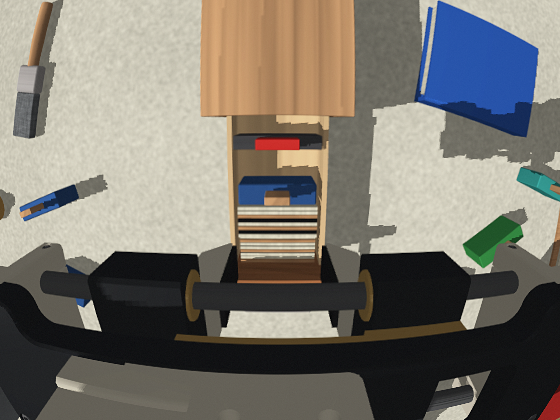

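The spacer stands upright against the card side at (277,190), straight, with free floor between it and the follower at (277,142).

```bash
python3 - <<'E'
from h import *
im=cv2.imread('pics/w5.png')[:,:,::-1]; i=dict(vision.camera_info('wrist'));i['fish']=True
m=bluemask(np.ascontiguousarray(im))
for x in(246,306): r=np.flatnonzero(m[160:230,x])+160; print(r.min(),r.max(), im[r.min():r.max()+3:2,x].tolist()); print('front top',onz(i,[[x,r.max()+1]],.07)[0].round(4),'rear bottom',onz(i,[[x,r.min()]],.02)[0].round(4))
E
python3 -m creep '4.5 -3 4.2 0 0 0 3;4.5 -6 8.4 0 0 0 6;4.5 -9 12.6 0 0 0 9;4.5 -12 16.8 0 0 0 12;4.5 -15 21.1 .3 0 0 13.3'; python3 -m creep '4.5 0 0 0 0 0 0;4.5 0 0 0 0 0 0'
python3 spot.py w6
```

```text
177 203 [[16, 33, 60], [18, 34, 59], [22, 37, 61], [23, 39, 66], [39, 72, 123], [45, 80, 137], [44, 81, 135], [46, 81, 136], [42, 79, 134], [44, 79, 135], [42, 77, 133], [44, 78, 135], [43, 78, 132], [40, 78, 135], [97, 95, 82]]
front top [ 0.5667 -0.0231  0.07  ] rear bottom [ 0.5852 -0.0181  0.02  ]
176 203 [[24, 40, 62], [22, 39, 64], [22, 37, 63], [22, 38, 63], [32, 56, 93], [26, 43, 73], [26, 44, 73], [25, 42, 71], [25, 44, 71], [32, 60, 102], [44, 81, 136], [44, 81, 135], [46, 82, 137], [43, 81, 137], [73, 86, 112]]
front top [ 0.5686 -0.0842  0.07  ] rear bottom [ 0.5886 -0.0872  0.02  ]
clock: 14.7
position: [0.4343, -0.2723, 0.2456]
ee_rot: [-3.125, 0.314, 0.002]
force: [0.7, -0.3, -0.7]
width: 0.491
gripper_force: 0.0
clock: 14.95
position: [0.4355, -0.2711, 0.2458]
ee_rot: [-3.125, 0.313, 0.002]
force: [0.2, -0.4, 0.0]
width: 0.489
gripper_force: 0.0
[38, 89, 61, 41, 1017] blob@.05 [ 0.5817 -0.0488] ax 1.564 L 0.097 tab n 422 [34. 85.] [102. 133.] [ 0.583  -0.0631]
1 crop origin 0 49
[246, 169, 76, 28, 1595] blob@.05 [ 0.441 -0.277] ax 1.358 L 0.078 tab n 192 [272. 189.] [295. 196.] [ 0.4352 -0.2756]
2 crop origin 206 129
```

```bash
python3 - <<'E'
from h import *
import pickle; i=pickle.load(open('w6.pkl','rb'))
a=onz(i,[[283.7,196.5]],.078)[0]
ya=1.365; n=np.array([np.sin(ya),-np.cos(ya),0]); 
if n@(i['extrinsics'][:3,3]-a)<0: n=-n
p=a+.004*n; print(p); go([p[0],p[1],.078],ya)
E
```

```text
[ 0.43704279 -0.2760473   0.078     ]
go [ 0.23  0.52 16.79] [-0.   0.1  0.4] q7 -0.79 t 15.00
```

```bash
python3 -m creep '4.5 .1 .2 5 0 0 0;4.5 .2 .5 10 0 0 0;4.5 .2 .5 14 0 0 0;4.5 .2 .5 16.8 0 0 0;4.5 .2 .5 16.8 0 0 0'; python3 -m creep '2 0 0 0 0 0 0;2 0 0 0 0 0 0;2 0 0 0 0 0 0;2 0 0 0 0 0 0' 20;  python3 -m creep '2 0 0 -3 0 0 0;2 0 0 -7 0 0 0;2 0 0 -11 0 0 0;2 0 0 -13 0 0 0;2 0 0 -13 0 0 0'
python3 - <<'E'
from h import *
import math
go([.606,-.0562,.21],math.pi/2+.033)
E
```

```text
clock: 15.62
position: [0.4361, -0.2752, 0.0768]
ee_rot: [-3.125, 0.31, 0.007]
force: [0.1, -1.3, -0.5]
width: 0.491
gripper_force: 0.0
clock: 16.12
position: [0.4374, -0.2771, 0.0795]
ee_rot: [-3.126, 0.312, -0.003]
force: [0.8, 2.1, 7.7]
width: 0.256
gripper_force: 20.0
clock: 16.75
position: [0.4373, -0.2775, 0.2099]
ee_rot: [3.126, -0.312, 0.004]
force: [0.4, -0.1, -1.0]
width: 0.259
gripper_force: 20.0
go [ 12.16 -25.03   0.03] [  0.   -0.2 -13.3] q7 -0.74 t 16.75
```

```bash
python3 -m creep '2 2.4 -5 0 0 0 -3;2 4.8 -10 0 0 0 -6;2 7.2 -15 0 0 0 -9;2 9.7 -20 0 0 0 -12;2 12.2 -25 0 0 0 -13.3';python3 -m creep '2 0 0 0 0 0 0;2 0 0 0 0 0 0'
python3 - <<'E'
from h import *
import math
go([.606,-.0562,.101],math.pi/2+.033)
i,im=shot('wrist','w7'); m=bluemask(im); m[:150]=0;m[300:]=0;
n,l,st,c=cv2.connectedComponentsWithStats(m)
for k in range(1,n):
    if st[k,4]>200: print(st[k].tolist())
for x in(225,330):
    r=np.flatnonzero(m[:,x]); print(x,r.min() if len(r) else None)
E
```

```text
clock: 17.38
position: [0.6061, -0.0544, 0.2074]
ee_rot: [-3.141, -0.053, 0.002]
force: [1.2, -0.9, -0.5]
width: 0.261
gripper_force: 20.0
clock: 17.62
position: [0.6049, -0.0566, 0.2076]
ee_rot: [3.141, 0.051, -0.003]
force: [0.1, -0.8, -0.5]
width: 0.26
gripper_force: 20.0
go [ 0.13 -0.05 10.66] [ 0.   0.1 -0. ] q7 -0.98 t 17.62
[209, 206, 141, 49, 5280]
[1, 209, 62, 39, 914]
225 214
330 214
```

```bash
python3 -m creep '2 .1 0 4 0 0 0;2 .1 0 7 0 0 0;2 .1 0 9 0 0 0;2 .1 0 10.3 0 0 0;2 .1 0 10.3 0 0 0'; python3 -m creep '2 0 0 .2 0 0 0;2 0 0 .4 0 0 0;2 0 0 .4 0 0 0'; python3 -m creep '2 0 0 .15 0 0 0;2 0 0 .15 0 0 0'
```

```text
clock: 18.3
position: [0.6065, -0.0566, 0.1054]
ee_rot: [3.141, 0.05, -0.001]
force: [0.4, -0.5, -0.6]
width: 0.26
gripper_force: 20.0
clock: 18.68
position: [0.6069, -0.0562, 0.102]
ee_rot: [-3.141, -0.051, -0.001]
force: [-0.7, 0.3, -0.0]
width: 0.256
gripper_force: 20.0
clock: 18.92
position: [0.6067, -0.0562, 0.1002]
ee_rot: [-3.141, -0.051, 0.0]
force: [-0.3, -0.0, -0.3]
width: 0.26
gripper_force: 20.0
```

```bash
python3 -m creep '2 0 0 .15 0 0 0;2 0 0 .15 0 0 0';  python3 -m creep '2.5 0 0 0 0 0 0;4.5 0 0 -.1 0 0 0;4.5 0 0 -.1 0 0 0;4.5 0 0 -.1 0 0 0'; python3 -m creep '5.5 0 0 -4 0 0 0;6 0 0 -9 0 0 0;6 0 0 -15 0 0 0;6 0 0 -15 0 0 0'
python3 - <<'E'
from h import *
i,im=shot('wrist','w8'); np.save('w8.npy',im)
import pickle; pickle.dump(i,open('w8.pkl','wb'))
h=cv2.cvtColor(im,cv2.COLOR_RGB2HSV); red=cv2.inRange(h,(0,180,120),(4,255,255)); red[250:]=0; q=np.argwhere(red); a,b=q.min(0),q.max(0)+1
print('red',a,b,onz(i,[[b[1],b[0]],[a[1],b[0]]],.1).round(4).tolist())
E
```

```text
clock: 19.18
position: [0.6074, -0.0561, 0.0996]
ee_rot: [-3.141, -0.052, -0.002]
force: [-1.0, 1.9, 7.8]
width: 0.255
gripper_force: 20.0
clock: 19.68
position: [0.6067, -0.0562, 0.0996]
ee_rot: [3.141, 0.051, -0.0]
force: [-0.2, 0.4, 0.2]
width: 0.483
gripper_force: 0.0
clock: 20.18
position: [0.6088, -0.0576, 0.2543]
ee_rot: [3.14, 0.05, 0.011]
force: [0.8, 0.3, -0.2]
width: 0.655
gripper_force: 0.0
red [169 254] [180 298] [[0.6281, -0.0744, 0.1], [0.6269, -0.0343, 0.1]]
```

View pics/w8.png

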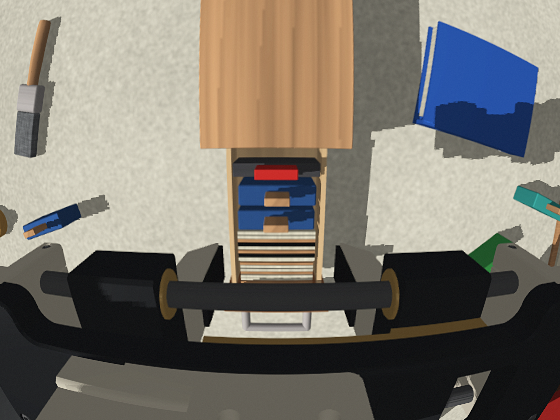

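Both spacers stand upright and aligned between the cards and the follower, with their tabs at (277,199) and (275,224). The follower's red tab is at (276,174).

```bash
python3 - <<'E'
from h import *
import math
go([.6315,-.0546,.099],math.pi/2+.033)
E
```

```text
go [ 2.33 -0.12 15.28] [-0.  -0.2 -0. ] q7 -1.01 t 20.23
```

```bash
python3 -m creep '6 2.3 -.1 0 0 0 0;6 2.3 -.1 5 0 0 0;6 2.3 -.1 10 0 0 0;6 2.3 -.1 14 0 0 0;6 2.3 -.1 15.2 0 0 0'; python3 -m creep '6 0 0 0 0 0 0; 3.5 0 0 0 0 0 0;3.5 0 0 0 0 0 0;3.5 0 0 0 0 0 0;3.5 0 0 0 0 0 0' 50;  python3 -m creep '3.5 0 0 0 0 0 0;3.5 0 0 0 0 0 0'
```

```text
clock: 20.85
position: [0.6274, -0.0539, 0.0942]
ee_rot: [-3.141, -0.05, 0.009]
force: [-0.5, -0.1, 0.4]
width: 0.654
gripper_force: 0.0
clock: 21.48
position: [0.6305, -0.0546, 0.0989]
ee_rot: [-3.141, -0.051, -0.003]
force: [0.3, 0.2, 6.9]
width: 0.429
gripper_force: 50.0
clock: 21.72
position: [0.6305, -0.0546, 0.0989]
ee_rot: [-3.141, -0.051, -0.003]
force: [0.4, 0.5, 6.5]
width: 0.429
gripper_force: 50.0
```

```bash
python3 -m creep '3.5 -.3 0 0 0 0 0;3.5 -.6 0 0 0 0 0;3.5 -.9 0 0 0 0 0;3.5 -1.2 0 0 0 0 0;3.5 -1.2 0 0 0 0 0'; python3 -m creep '3.5 -.15 0 0 0 0 0; 3.5 -.3 0 0 0 0 0; 3.5 -.3 0 0 0 0 0'; python3 -m creep '3.5 -.15 0 0 0 0 0; 3.5 -.2 0 0 0 0 0; 3.5 -.2 0 0 0 0 0'
```

```text
clock: 22.35
position: [0.6186, -0.0549, 0.0989]
ee_rot: [-3.141, -0.051, -0.004]
force: [2.2, 1.1, 6.2]
width: 0.433
gripper_force: 50.0
clock: 22.72
position: [0.6158, -0.0551, 0.0988]
ee_rot: [-3.141, -0.051, -0.004]
force: [0.3, 0.8, 7.1]
width: 0.431
gripper_force: 50.0
clock: 23.1
position: [0.614, -0.0551, 0.0989]
ee_rot: [3.141, 0.052, 0.004]
force: [1.9, 0.2, 6.4]
width: 0.431
gripper_force: 50.0
```

```bash
python3 -m creep '3.5 -.1 0 0 0 0 0; 3.5 -.2 0 0 0 0 0; 3.5 -.2 0 0 0 0 0'; python3 -m creep '3.5 -.1 0 0 0 0 0; 3.5 -.2 0 0 0 0 0; 3.5 -.2 0 0 0 0 0'
```

```text
clock: 23.48
position: [0.6119, -0.0551, 0.0988]
ee_rot: [-3.141, -0.052, -0.004]
force: [1.4, 0.8, 5.7]
width: 0.427
gripper_force: 50.0
clock: 23.85
position: [0.6107, -0.0552, 0.0988]
ee_rot: [3.141, 0.052, 0.007]
force: [4.5, 0.7, 3.8]
width: 0.429
gripper_force: 50.0
```

```bash
python3 -m creep '3.5 -.1 0 0 0 0 0; 3.5 -.15 0 0 0 0 0; 3.5 -.15 0 0 0 0 0'; python3 -m creep '3.5 -.1 0 0 0 0 0; 3.5 -.15 0 0 0 0 0; 3.5 -.15 0 0 0 0 0'
```

```text
clock: 24.22
position: [0.6107, -0.0552, 0.0989]
ee_rot: [3.14, 0.053, 0.01]
force: [10.8, -0.4, -1.4]
width: 0.429
gripper_force: 50.0
clock: 24.6
position: [0.6106, -0.0551, 0.0989]
ee_rot: [3.139, 0.053, 0.014]
force: [17.3, -0.9, -7.1]
width: 0.428
gripper_force: 50.0
```

```bash
python3 -m creep '3.5 0 0 0 0 0 0;3.5 0 0 0 0 0 0;3.5 0 0 0 0 0 0;3.5 0 0 0 0 0 0'
python3 - <<'E'
from h import *
i,im=shot('top','t9')
h=cv2.cvtColor(im,cv2.COLOR_RGB2HSV)
n,l,st,c=cv2.connectedComponentsWithStats(bluemask(im))
for k in range(1,n):
    if st[k,4]>40: print(st[k].tolist())
old=np.load('top0.npy').astype(int); d=np.abs(im-old).max(2)>60
for nm,(x0,y0,x1,y1) in dict(brush=(160,135,195,202),weight=(128,222,152,243),album=(340,145,405,197)).items(): print(nm,d[y0:y1,x0:x1].mean().round(3))
# handle: greyish bar rows
i2,w=shot('wrist'); g=im[235:275,280:300].max(2).astype(int)-im[235:275,280:300].min(2); print('bar expected px row', )
f=210/np.tan(np.radians(i['fov_y']/2)); E=np.linalg.inv(i['extrinsics']); p=E@[.4496,-.0605,.083,1]; print(p[:2]/p[2]*f+[i['cx'],i['cy']]); print(im[250:275,288].tolist())
m=bluemask(w); m[300:]=0
for x in (245,255,300,310): r=np.flatnonzero(m[:,x]); print(x,(r[0],r[-1],len(r)) if len(r) else None)
E
```

```text
clock: 25.1
position: [0.6105, -0.0552, 0.0989]
ee_rot: [3.139, 0.053, 0.014]
force: [17.3, 0.4, -7.6]
width: 0.43
gripper_force: 50.0
[341, 147, 60, 50, 2301]
[174, 223, 26, 12, 149]
[177, 262, 27, 15, 147]
[454, 337, 79, 71, 813]
brush 0.0
weight 0.0
album 0.066
bar expected px row
[289.96872578 263.23861357]
[[142, 87, 52], [133, 79, 43], [146, 100, 62], [174, 172, 154], [166, 166, 150], [164, 160, 145], [162, 159, 142], [170, 166, 150], [175, 171, 155], [175, 171, 153], [174, 170, 153], [175, 171, 152], [91, 90, 83], [115, 109, 107], [136, 132, 128], [119, 115, 111], [174, 171, 153], [182, 176, 158], [172, 167, 151], [167, 162, 147], [167, 164, 147], [168, 165, 148], [176, 173, 156], [171, 167, 151], [169, 166, 149]]
245 None
255 None
300 None
310 None
```

```bash
python3 -c "
from cell import job
print(job.sign_off())"
```

```text
the job is handed in; nothing more can be done
None
```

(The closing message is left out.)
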